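# Pass a part carrier through a self-closing flap

## Robot

A 7-joint arm with a two-finger parallel gripper is mounted at the origin on a cart in front of the work surface, level with it; the furniture and walls round the work are solid. World frame = base frame: x ahead of the robot, y to its left, z up, the work surface at z = 0. Lengths are in mm, angles in rad, forces in N, time in s.
With the tool pointing down it reaches from about 350 to 900 mm from the base axis. Payload 19.9 kg.
Tool frame: the origin (TCP) lies on the centre line of the jaws, within the pads' length; the fingertips stand 14 mm ahead of it and the grasp point (between the pads) lies 5 mm behind it (tips_ahead is the distance from the TCP to the fingertips, in mm); z points along the fingers, y is the line along which they close (so a half turn about z gives the same grasp; the last joint's range is limited). The gripper opens to 85 mm and grips with 20 to 120 N. Pads are 22 mm wide; open, the fingers measure 114 mm over their backs; the gripper's body (76 mm by 85 mm) begins 54 mm behind the grasp point. The pads swing forward as they close: fully open they stand 13 mm farther back than shut.
Start: joints at [-1.272, 0.417, -0.01, 1.614, 0.005, 1.111, -0.053], TCP at [208.889, 589.04, 245.26] pointing down, gripper open.
Joint ranges: [-2.81, 2.81], [-0.39, 2.02], [-1.27, 1.25], [0.06, 2.57], [-1.19, 4.33], [0.19, 2], [-2.82, 2.82]. Speed limits (rad/s): [1.89, 1.89, 2.39, 2.39, 3.01, 3.01, 3.01].

## Interface

Orientations are given as a rotation vector (axis times angle).
In Python, from cell import get_state, snapshot, camera_model, hand_in, trace, tips_ahead gives the robot as it stands.
- The arm moves only by the shell command python3 -m crank 'ROWS' [FORCE]. ROWS is JSON, a list of rows, each a list of 3 entries, a list of its own where there are three numbers: the shift along the world's x, y, z in units of 40 mm (1.0 is 40 mm), then the turn, a rotation vector about the world's x, y, z in units of 5 degrees (1.0 is 5 degrees), then the opening, from 0 (shut) to 1 (fully open). In form: [[[tx, ty, tz], [ax, ay, az], fingers], ...]. A call has 1 to 8 rows; each row shifts and turns the commanded pose from where the row before left it; what a row does not reach is not made up. A row lasts 1/12 s, in which the tool goes at most 41.7 mm and 7.16 degrees, less where a joint would pass 70% of its speed; a pose out of reach is approached as far as the arm can. A call is refused whole if a number of a shift passes 1 or a number of a turn 1, either way. A call with a gripper value outside its range is refused whole. The fingers move at their own pace and stop on an object; FORCE is the grip in N (left out, the last holds). Time passes only in rows, so rows that do not move let the fingers close. It gives the time, the measured TCP pose, the force, the opening and the grip force at its end, in the units of the state.
- get_state(): the state, without advancing time (a new reading comes with each control period).
- snapshot(name): name is "scene" or "top" or "wrist"; returns (picture, depth): 480x640x3 uint8, blue, green, red; 480x640 float32, mm along the optical axis (not along the pixel's ray), 0 where there is no reading.
- camera_model(name): a dict with "fovy" (degrees; the focal length in pixels is half the picture's height over the tangent of half this angle, whatever the lens; pixels are square), "cx", "cy" (the principal point, pixels), "distortion" ([k1, k2, p1, p2, k3] as OpenCV has them; the pictures are not rectified), "R" (3x3) and "t" (3): a world point X has camera coordinates R X + t; the wrist camera has in their place "mount" (4x4, takes a point from camera to tool coordinates, whose origin is the TCP and whose axes are the flange's). Camera axes: x right, y down, z forward; pixel columns grow to the right and rows downward; lengths in mm; the calibration is good to about 2 mm. A picture is of the moment at which its call begins: read the wrist's pose just before it. camera_model takes no time and is no camera call.
- hand_in(): hands the job in; it is judged then, once.
Trained networks look in the newest picture that a camera, given by its name, has taken for a name from the list of things; names that differ only in an ending like _2 or _b are one class to them, and where a whole thing is asked for, a point or a joint stands for the part that bears it (a point fixed in the world has none). Each returns a list of dicts, best first, with "p" (0 to 1); they miss things now and then, are a little off and sometimes report something else, mostly with a low value. They report only what shows in the picture. A call takes as long as a camera call. They do not tell look-alikes from the thing itself.
- trace(camera, label): "mask" (480x640 bool, what is visible of it) and "at" ([row, column] in pixels, amid what is visible of it).
The state is a dict: "clock": time; "joint_pos": joint angles; "qvel": joint speeds; "joint_efforts": joint torques, N m; "eef_pos": TCP position; "eef_rot": TCP orientation; "contact_force": force on the tool from outside, world axes, zero at the start; "wrist_torque": the same for the moment, N m; "width": opening from 0.0 (shut) to 1.0 (fully open); "grasp_force": force on a finger pad.
Only numpy, scipy, OpenCV 4.12 (cv2) and the standard library are available. Lean on these libraries where they do the work, as an engineer would, in place of code of your own. Each camera call takes 0.05 s, during which the arm holds its last target. There are 200 camera calls.

## Task

Hand the small blue part carrier that stands in the lane over to the finished-parts pocket: with one finger push the red lever forward so that the yellow spring flap swings open, and while that finger keeps it open push the carrier along the lane with the other finger until it stands wholly behind the flap. Then come away so that the flap closes behind it. Only push: do not squeeze, lift or tip the carrier, and leave the other things on the worktop where they are.

Things in the scene. Friction and masses are not known exactly. Their poses are not given: they have to be found in the camera images.
- station: Fixed station: aluminium plate 6 mm thick (its frame: x -130..100, y -40..62 mm) with a lane along x. Origin: plate's underside (worktop height), lane centre line, plane of the closed flap. x runs along the lane through the flap into the pocket, y left, z up. Lane: y +-13.5 between curbs 5 mm high, 4 thick, x -120..45, under the flap and on into the pocket. Plate left of it (y 26..62, x < 0) is free.
- doorway (a point): Middle of the doorway on the plate's top face: station (0, 0, 6). The doorway is 27 mm wide (y +-13.5) between the hinge pin at station y 21 (62 mm high above the worktop) and a grey post at y -30..-13.5, 42 mm high. All heights here are above the worktop.
- pocket (a point): Middle of the pocket floor, station (48, 0, 6). The pocket behind the flap spans x 6..90, y +-22; walls 4 mm thick, tops 42 mm high; open above up to x = 50, from there covered by an amber shield (36 mm above its floor, top 46 mm high).
- flap (a joint): Angle of the yellow flap, rad: 0 closed, 2.4 most. Hinged on the upright pin at station (0, 21); a spring closes it (0.03 N m closed, 0.08 at 1.8). Flap 34 mm long, 3 thick, 13..39 mm high. It cannot swing into the pocket; it opens outward only, towards the lane's open end, clockwise from above, sweeping the lane back to x -35. From 1.40 on the lane is free for a carrier.
- lever_mid (a point): Mid of the pushing face of the red lever, 35 mm high; turns with the flap. The lever is an upright plate, 100 mm long, 4 thick, 14..56 mm high, fixed to the flap across the pin. Closed it sticks out left, leaning back a little: face from station (-12, 18) to (-34, 116). Pushed to +x it opens the flap; at 1.80 rad it lies along the lane, its left face at y 33, x 0..100.
- lever_end (a point): Free end of the lever's pushing face, closed at station (-34, 116). A finger that travels straight along +x with its right-hand side at y 33 starts to push with its middle at about x -30, has the flap open at 1.40 when its middle is at about x 0 and at 1.80 soon after, then slides along the lever's face and keeps it open until about x 95.
- carrier: Part carrier to be passed: a blue plastic block 23x23 mm, 18 mm high, with a steel sleeve (14 mm diameter) standing fixed in its middle up to 36 mm; about 60 g. It stands in the lane, its sides along the lane. Origin: centre of its underside, 6 mm above the worktop. It starts 80 to 105 mm before the flap.
- spare_a: Bystander: loose chrome sleeve, 19 mm diameter, 30 mm high, standing on the worktop right of the plate; origin at the centre of its underside.
- spare_b: Bystander: another chrome sleeve like spare_a.
- stick: Bystander: yellow stepped plastic stick, 18x110x22 mm, lying; origin under its centre.
- driver: Bystander: screwdriver with yellow handle, 25x167x24 mm, lying; origin under its centre.
- nut: Bystander: black ring nut, 38 mm diameter, 18 mm high; origin under its centre.
Not all that is in view belongs to the job. What is meant by the carrier is not green or pink, and is the smaller of those in its own colour.

How it is judged:
By the outcome, as a careful person would: the job done as asked, in the order asked, and still so for the second after the job is handed in, with the robot touching nothing.
It also fails if it takes over 38 s, if anything falls off the work surface, if the arm or the gripper's body presses on something with over 40 N, if the wrist force passes 120 N, or if a joint passes its speed limit or range.

## Working session

There is one attempt and no reset: what is moved stays moved. The work goes in short steps, Python scripts to look and compute and a shell command to move; the robot and the scene stay as the last step left them, time stands still between calls to the robot, and variables do not carry over. Pictures are saved under pics/ and viewed, at most 10 in all, crops included, and the job is handed in when it is done.

```bash
mkdir -p pics; ls; python3 - <<'E'
from cell import *
import cv2
s=get_state();print({k:s[k] for k in('clock','eef_pos','eef_rot','width')})
for n in('scene','top'):
    p,d=snapshot(n);cv2.imwrite(f'pics/{n}0.png',p);m=camera_model(n);print(n,m)
print(tips_ahead)
E
```

```text
pics
{'clock': 0.0, 'eef_pos': array([208.80611798, 588.74818787, 244.65424181]), 'eef_rot': array([-5.32671038e-01, -3.09599926e+00,  1.90045355e-03]), 'width': 1.0014968954751586}
scene {'fovy': 44.255457808291006, 'cx': 328.40254862750004, 'cy': 239.01261418957878, 'distortion': array([-0.16402028,  0.        ,  0.        ,  0.        ,  0.        ]), 'R': array([[ 0.68206824, -0.73126943,  0.00528513],
       [-0.43186495, -0.40861952, -0.80406639],
       [ 0.59014878,  0.54614568, -0.59451603]]), 't': array([-394.42229736,  300.51950246,  844.93109285])}
top {'fovy': 52.01176456847869, 'cx': 325.1236364551276, 'cy': 233.97470893595744, 'distortion': array([-0.1266958,  0.       ,  0.       ,  0.       ,  0.       ]), 'R': array([[-0.00632793, -0.99988854, -0.01352288],
       [-0.98668688,  0.00844091, -0.1624123 ],
       [ 0.16250834,  0.01231511, -0.98663031]]), 't': array([  -2.60040209,  582.1869474 , 1216.6776155 ])}
14.0
```

View pics/scene0.png

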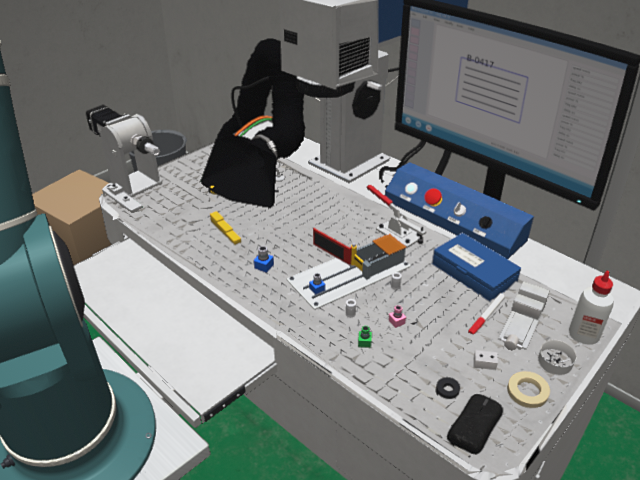

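View pics/top0.png

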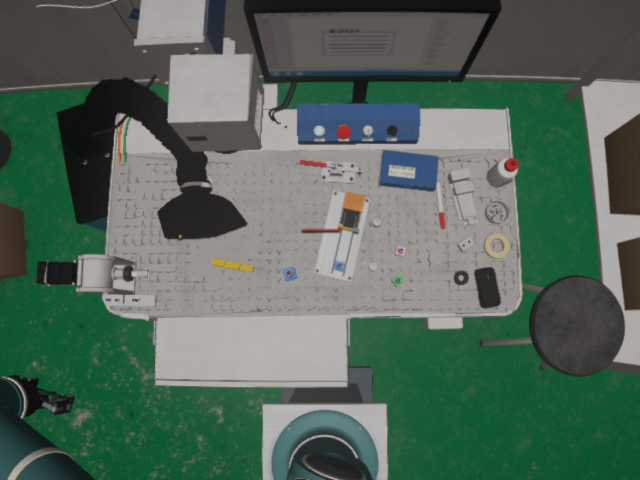

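The scene picture shows two blue blocks. The one in the lane is at top (339,267), scene (317,283), and the bigger one is loose on the worktop at top (290,273), scene (263,260). Green is at top (397,281) and pink at (400,251). The carrier fits the block in the lane because it is the smaller blue one, so I'm confirming that in an enlarged crop.

```bash
cat > h.py <<'E'
import numpy as np,cv2
from cell import *
def K(m):
    f=240/np.tan(np.radians(m['fovy']/2));return np.array([[f,0,m['cx']],[0,f,m['cy']],[0,0,1]])
def RT(n):
    m=camera_model(n)
    return m,np.array(m['R']),np.array(m['t'])
def w(n,uv,z):
    m,R,t=RT(n);uv=np.array(uv,float).reshape(-1,1,2)
    q=cv2.undistortPoints(uv,K(m),m['distortion'])[:,0]
    d=np.c_[q,np.ones(len(q))]@R; c=-R.T@t
    return c+d*((z-c[2])/d[:,2])[:,None]
def px(n,X):
    m,R,t=RT(n)
    return cv2.projectPoints(np.array(X,float).reshape(-1,3),cv2.Rodrigues(R)[0],t,K(m),m['distortion'])[0][:,0]
E
python3 - <<'E'
from h import *
p=cv2.imread('pics/top0.png')
c=p[185:285,270:390];cv2.imwrite('pics/crop1.png',cv2.resize(c,None,fx=6,fy=6,interpolation=cv2.INTER_CUBIC)[:600])
E
```

```text
(no output)
```

View pics/crop1.png

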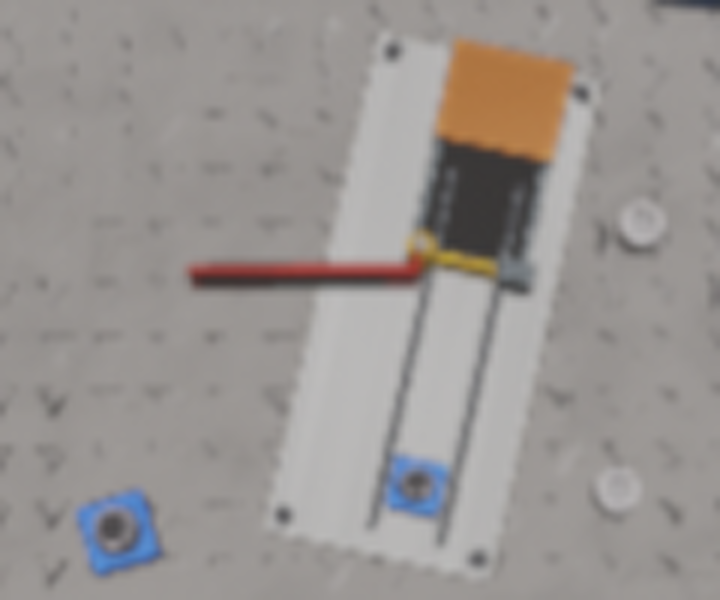

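The crop confirms it: the smaller blue block is in the lane at crop (418,485), and the larger look-alike is at (118,530), off the plate. Plate corners in the crop are (268,532), (490,578), (380,35) and (598,90).

```bash
python3 - <<'E'
from h import *
f=lambda a:np.array(a)/6+[270-.4,185-.4]
W=w('top',f([(268,532),(490,578),(380,35),(598,90)]),6)[:,:2]
S=np.array([(-130,62),(-130,-40),(100,62),(100,-40)],float)
a=S-S.mean(0);b=W-W.mean(0)
th=np.arctan2((a[:,0]*b[:,1]-a[:,1]*b[:,0]).sum(),(a*b).sum())
R=np.array([[np.cos(th),-np.sin(th)],[np.sin(th),np.cos(th)]]);o=W.mean(0)-R@S.mean(0)
print('yaw',th,np.degrees(th),'o',o,'res',(W-(S@R.T+o)).round(1).tolist())
inv=lambda p:((p[:2]-o)@R).round(1)
for n,q,z in(('carrier sleeve',(418,483),42),('pin',(421,243),62),('leverend',(192,268),56),('post',(514,272),42)):
    p=w('top',f([q]),z)[0];print(n,p.round(1),inv(p))
# depth-based sleeve and trace
p,d=snapshot('top');T=trace('top','carrier')
for t in T: print(t['p'],t['at'],t['mask'].sum(), w('top',[t['at'][::-1]],30)[0].round(1))
snapshot('scene')
for l in('carrier','doorway','lever_mid','flap'):
  for t in trace('scene',l)[:3]: print(l,t['p'],np.round(t['at']),t['mask'].sum(),inv(w('scene',[t['at'][::-1]],24)[0]))
s=get_state();print(s['clock']);print(cv2.Rodrigues(s['eef_rot'])[0].round(3))
print(camera_model('wrist'))
E
```

```text
yaw -0.2301638991364047 -13.187420016790762 o [596.61687296 -65.42194439] res [[0.6, -1.9], [3.0, 0.7], [-0.3, -0.4], [-3.2, 1.5]]
carrier sleeve [502.2 -42.5  42. ] [-97.2   0.8]
pin [602.4 -44.6  62. ] [ 0.8 21.6]
leverend [593.5  53.1  56. ] [-30.1 114.7]
post [593.  -84.8  42. ] [  0.9 -19.7]
0.5 [248.2, 398.0] 78 [ 546.  -195.7   30. ]
0.46 [275.4, 289.4] 126 [477.6  86.   30. ]
0.39 [282.0, 397.3] 87 [ 458.4 -191.4   30. ]
carrier 0.87 [258. 261.] 379 [-149.5  125.5]
carrier 0.57 [340. 365.] 256 [-110.  -166.4]
carrier 0.51 [317. 398.] 226 [ -30.9 -155.2]
doorway 0.81 [267. 347.] 4721 [-24.3   7.5]
lever_mid 0.77 [252. 336.] 832 [-14.7  59.5]
flap 0.72 [249. 337.] 863 [-8.  64.9]
0.45
[[-0.942  0.334 -0.   ]
 [ 0.334  0.942 -0.   ]
 [-0.    -0.    -1.   ]]
{'fovy': 60.45261639192501, 'cx': 314.53109347321475, 'cy': 236.1492989772154, 'distortion': array([-0.03977294,  0.        ,  0.        ,  0.        ,  0.        ]), 'mount': array([[-6.64467162e-04, -9.63320801e-01, -2.68351620e-01,
         6.85887802e+01],
       [ 9.99999004e-01, -3.06046782e-04, -1.37746614e-03,
         4.53778226e-01],
       [ 1.24481364e-03, -2.68352268e-01,  9.63320046e-01,
        -1.27281027e+02],
       [ 0.00000000e+00,  0.00000000e+00,  0.00000000e+00,
         1.00000000e+00]])}
```

```bash
R='' ; python3 -m crank '[[[0.3,-0.65,0],[0,0,-0.46],1],[[0.3,-0.65,0],[0,0,-0.46],1],[[0.3,-0.65,0],[0,0,-0.46],1],[[0.3,-0.65,0],[0,0,-0.46],1],[[0.3,-0.65,0],[0,0,-0.46],1],[[0.3,-0.65,0],[0,0,-0.46],1],[[0.3,-0.65,0],[0,0,-0.46],1],[[0.3,-0.65,0],[0,0,-0.46],1]]'
```

```text
clock: 1.12
eef_pos: [305.3, 379.7, 245.4]
eef_rot: [-1.024, -2.97, -0.0]
contact_force: [0.3, 0.0, 0.1]
width: 1.0
grasp_force: 0.0
```

```bash
python3 -m crank '[[[0.3,-0.65,0],[0,0,-0.46],1],[[0.3,-0.65,0],[0,0,-0.46],1],[[0.3,-0.65,0],[0,0,-0.46],1],[[0.3,-0.65,0],[0,0,-0.46],1],[[0.3,-0.65,0],[0,0,-0.46],1],[[0.3,-0.65,0],[0,0,-0.46],1],[[0.3,-0.65,0],[0,0,-0.46],1],[[0.3,-0.65,0],[0,0,-0.46],1]]' && python3 -m crank '[[[0.3,-0.6,0],[0,0,-0.46],1],[[0.3,-0.6,0],[0,0,-0.46],1],[[0.3,-0.6,0],[0,0,-0.46],1],[[0.3,-0.6,0],[0,0,-0.46],1],[[0.3,-0.6,0],[0,0,-0.46],1],[[0.3,-0.6,0],[0,0,-0.46],1],[[0.2,-0.3,0],[0,0,-0.46],1],[[0,0,0],[0,0,0],1]]'
python3 - <<'E'
from h import *
s=get_state();print(s['clock'],s['eef_pos'].round(1),s['joint_pos'].round(2));R=cv2.Rodrigues(s['eef_rot'])[0];print(R.round(3))
p,d=snapshot('wrist');cv2.imwrite('pics/w1.png',p);np.save('w1.npy',d);np.savez('w1s.npz',R=R,t=s['eef_pos'])
E
```

```text
clock: 1.78
eef_pos: [401.3, 171.7, 245.5]
eef_rot: [1.485, 2.768, 0.001]
contact_force: [0.4, 0.5, 0.3]
width: 0.999
grasp_force: 0.0
clock: 2.45
eef_pos: [482.0, 14.6, 245.4]
eef_rot: [1.864, 2.528, -0.0]
contact_force: [-0.1, 0.5, -0.3]
width: 0.999
grasp_force: 0.0
2.45 [482.   14.6 245.4] [-0.57  0.17  0.53  1.97 -0.1   1.02  0.31]
[[-0.296  0.955  0.001]
 [ 0.955  0.296 -0.001]
 [-0.001  0.    -1.   ]]
```

View pics/w1.png

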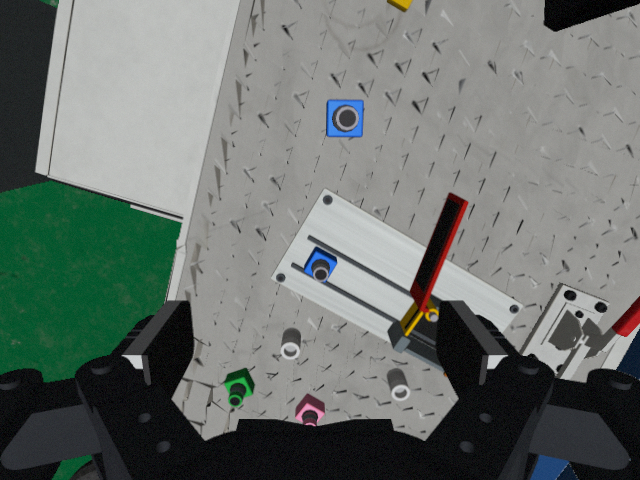

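The wrist picture shows the plate corners at (326,189), (271,278) and (523,305). Curb ends are at about (309,237) and (292,265), the sleeve top at (321,272), the pin top at (433,314) and the lever's free end at (459,198). I'll refine the station pose from these.

```bash
cat >> h.py <<'E'
def ww(uv,z,R,t):
    m=camera_model('wrist');M=m['mount'];q=cv2.undistortPoints(np.array(uv,float).reshape(-1,1,2),K(m),m['distortion'])[:,0]
    d=np.c_[q,np.ones(len(q))]@(R@M[:3,:3]).T; c=t+R@M[:3,3]
    return c+d*((np.array(z)-c[2])/d[:,2])[:,None]
E
python3 - <<'E'
from h import *
a=np.load('w1s.npz')
W=ww([(326,188.5),(271,278),(523.5,305),(309,237),(292,265),(433,314)],[6,6,6,11,11,62],a['R'],a['t'])[:,:2]
S=np.array([(-130,62),(-130,-40),(100,62),(-120,15.5),(-120,-15.5),(0,21)],float)
A=S-S.mean(0);b=W-W.mean(0)
th=np.arctan2((A[:,0]*b[:,1]-A[:,1]*b[:,0]).sum(),(A*b).sum())
R=np.array([[np.cos(th),-np.sin(th)],[np.sin(th),np.cos(th)]]);o=W.mean(0)-R@S.mean(0)
print('yaw',np.degrees(th),'o',o,'res',((W-o)@R-S).round(1).tolist())
p=ww([(321,272),(459,198)],[42,56],a['R'],a['t'])[:,:2];print('sleeve,leverend',((p-o)@R).round(1))
np.savez('st.npz',R=R,o=o)
# desired TCP start
for c in(-135,0):
  for phi in (30.4,):
    u=49.75*np.array([np.cos(np.radians(phi)),np.sin(np.radians(phi))]);print(c,(o+R@(np.array([c,0])+u)).round(1))
d=np.load('w1.npy'); print(d[320:420:20,150:190:20],d[320:420:20,445:480:17])
E
```

```text
yaw -13.180172698433964 o [598.83146291 -61.32915392] res [[2.2, -1.0], [0.8, 0.9], [-1.8, -1.4], [1.1, 0.0], [1.0, -0.4], [-3.3, 1.9]]
sleeve,leverend [[-98.5   1.6]
 [-39.5 113.5]]
-135 [514.9 -15.8]
0 [646.4 -46.6]
[[123.088234 122.484245]
 [111.92849  120.76029 ]
 [106.05062  120.94977 ]
 [105.4816   119.77468 ]
 [ 77.99355   77.83299 ]] [[133.01913  121.76581  120.65616 ]
 [134.0974   117.346535 111.35481 ]
 [134.0413   119.15472  104.598656]
 [428.90668  118.95167  104.69089 ]
 [439.3864    76.89326   78.772064]]
```

```bash
python3 -m crank '[[[0.14,-0.13,-0.55],[0,0,0],1],[[0.14,-0.13,-0.55],[0,0,0],1],[[0.14,-0.13,-0.55],[0,0,0],1],[[0.14,-0.13,-0.55],[0,0,0],1],[[0.14,-0.13,-0.55],[0,0,0],1],[[0.14,-0.13,-0.55],[0,0,0],1],[[0,0,0],[0,0,0],1],[[0,0,0],[0,0,0],1]]'
python3 - <<'E'
from h import *
s=get_state();print(s['clock'],s['eef_pos'].round(1));R=cv2.Rodrigues(s['eef_rot'])[0]
p,d=snapshot('wrist');cv2.imwrite('pics/w2.png',p);np.savez('w2s.npz',R=R,t=s['eef_pos'])
m=camera_model('wrist');M=m['mount']
v,u=np.mgrid[0:480:2,0:640:2];z=d[::2,::2].ravel()
q=cv2.undistortPoints(np.c_[u.ravel(),v.ravel()].astype(float).reshape(-1,1,2),K(m),m['distortion'])[:,0]
P=np.c_[q*z[:,None],z]@M[:3,:3].T+M[:3,3]
for sg in(1,-1):
  k=(z>0)&(z<170)&(P[:,1]*sg>35)&(P[:,1]*sg<70)&(np.abs(P[:,0])<25)&(P[:,2]>-15)&(P[:,2]<40)
  Q=P[k];print(sg,k.sum(),Q.min(0).round(1),Q.max(0).round(1))
E
```

```text
clock: 3.17
eef_pos: [513.8, -13.4, 112.8]
eef_rot: [-1.854, -2.534, 0.002]
contact_force: [-0.6, -0.3, -0.1]
width: 0.994
grasp_force: 0.0
3.1667 [513.8 -13.4 112.8]
1 409 [-10.2  41.8 -15. ] [12.3 55.6  2.7]
-1 397 [-10.2 -56.4 -15. ] [ 12.4 -42.5   1.8]
```

View pics/w2.png

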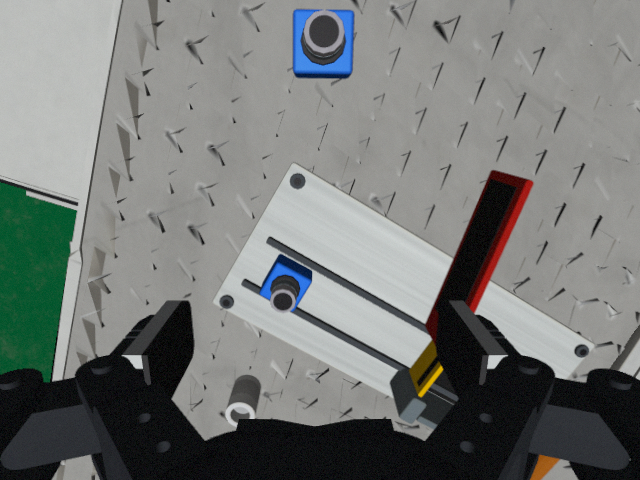

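Lower view: plate corners are at (294,163), (213,303) and (597,347), curb ends at (268,239) and (243,282). Block top corners are at (281,254), (313,271) and (262,290), and the sleeve top is at (284,299). Open fingertips stand only about 2 mm ahead of the TCP.

```bash
python3 - <<'E'
from h import *
a=np.load('w2s.npz')
W=ww([(294,163),(213,303),(597,347),(268,239),(243,282)],[6,6,6,11,11],a['R'],a['t'])[:,:2]
S=np.array([(-130,62),(-130,-40),(100,62),(-120,15.5),(-120,-15.5)],float)
A=S-S.mean(0);b=W-W.mean(0)
th=np.arctan2((A[:,0]*b[:,1]-A[:,1]*b[:,0]).sum(),(A*b).sum())
R=np.array([[np.cos(th),-np.sin(th)],[np.sin(th),np.cos(th)]]);o=W.mean(0)-R@S.mean(0)
print('yaw',np.degrees(th),'o',o,'res',((W-o)@R-S).round(1).tolist())
p=ww([(284,299),(281,254),(313,271),(262,290)],[42,24,24,24],a['R'],a['t'])[:,:2];print('sleeve,corners',((p-o)@R).round(1).tolist())
np.savez('st.npz',R=R,o=o)
ty=a['R'][:2,1];phi=np.degrees(np.arctan2(ty[1],ty[0]))-np.degrees(th);print('phi',phi)
C=a['t'][:2]-49*ty;L=a['t'][:2]+49*ty
print('C',(C-o)@R,'L',(L-o)@R)
E
```

```text
yaw -13.622790289122555 o [599.74765405 -62.83131972] res [[0.5, -1.2], [0.9, 0.7], [-1.1, -0.4], [-0.3, 0.5], [-0.0, 0.4]]
sleeve,corners [[-98.6, 1.5], [-110.6, 16.2], [-90.3, 16.8], [-109.1, -8.0]]
phi 31.237718032139995
C [-137.08697928    2.37111841] L [-53.29493698  53.19280539]
```

```bash
cat > st.py <<'E'
from h import *
a=np.load('st.npz');s=get_state();Rt=cv2.Rodrigues(s['eef_rot'])[0];ty=Rt[:2,1];t=s['eef_pos']
th=np.arctan2(a['R'][1,0],a['R'][0,0])
f=lambda p:((p-a['o'])@a['R']).round(1)
print('clk',s['clock'],t.round(1),'phi',np.degrees(np.arctan2(ty[1],ty[0])-th).round(2),'C',f(t[:2]-49*ty),'L',f(t[:2]+49*ty),'F',s['contact_force'].round(1),'tilt',Rt[:,2].round(3))
E
python3 -m crank '[[[0,0,-0.44],[0,0,-0.22],1],[[0,0,-0.44],[0,0,-0.22],1],[[0,0,-0.44],[0,0,-0.21],1],[[0,0,-0.44],[0,0,-0.2],1],[[0,0,0],[0,0,0],1],[[0,0,0],[0,0,0],1],[[0,0,0],[0,0,0],1]]'; python3 st.py
```

```text
clock: 3.8
eef_pos: [515.2, -13.7, 44.5]
eef_rot: [1.947, 2.464, 0.002]
contact_force: [0.3, 0.1, 0.5]
width: 0.998
grasp_force: 0.0
clk 3.8 [515.2 -13.7  44.5] phi 27.01 C [-137.4    5.6] L [-50.1  50.1] F [0.3 0.1 0.5] tilt [ 0.002  0.    -1.   ]
```

```bash
python3 -m crank '[[[-0.03,-0.11,-0.24],[0,0,0],1],[[0,0,-0.24],[0,0,0],1],[[0,0,-0.23],[0,0,0],1],[[0,0,0],[0,0,0],1],[[0,0,0],[0,0,0],1]]'; python3 st.py; python3 - <<'E'
from h import *
p,d=snapshot('scene');cv2.imwrite('pics/s2.png',cv2.resize(p[200:330,240:430],None,fx=4,fy=4,interpolation=cv2.INTER_CUBIC))
E
```

```text
clock: 4.22
eef_pos: [512.9, -18.7, 13.8]
eef_rot: [-1.948, -2.463, 0.002]
contact_force: [0.8, 0.4, -0.5]
width: 1.003
grasp_force: 0.0
clk 4.2167 [512.9 -18.7  13.8] phi 26.93 C [-138.5    0.2] L [-51.2  44.6] F [ 0.8  0.4 -0.5] tilt [-0.001 -0.    -1.   ]
```

View pics/s2.png

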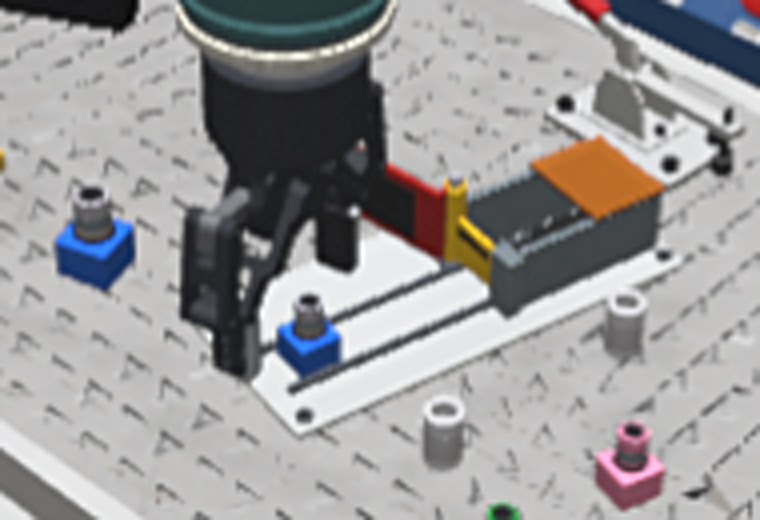

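The fingers are placed as planned: the carrier finger at crop (235,350), just behind the carrier, and the lever finger at (340,240), behind the lever. Pushing now.

```bash
python3 -m crank '[[[0.194,-0.047,0.04],[0,0,0],1],[[0.194,-0.047,0],[0,0,0],1],[[0.194,-0.047,0],[0,0,0],1],[[0.194,-0.047,0],[0,0,0],1],[[0.194,-0.047,0],[0,0,0],1],[[0.194,-0.047,0],[0,0,0],1],[[0.194,-0.047,0],[0,0,0],1],[[0,0,0],[0,0,0],1]]'; python3 st.py; python3 - <<'E'
from h import *
p,d=snapshot('scene');cv2.imwrite('pics/s3.png',cv2.resize(p[200:330,240:430],None,fx=4,fy=4,interpolation=cv2.INTER_CUBIC))
E
```

```text
clock: 4.93
eef_pos: [569.2, -31.1, 16.1]
eef_rot: [-1.947, -2.465, -0.001]
contact_force: [1.3, 9.7, 0.4]
width: 1.002
grasp_force: 4.8
clk 4.9333 [569.2 -31.1  16.1] phi 27.01 C [-80.8   1.4] L [ 6.5 45.9] F [1.3 9.7 0.4] tilt [ 0.     0.001 -1.   ]
```

View pics/s3.png

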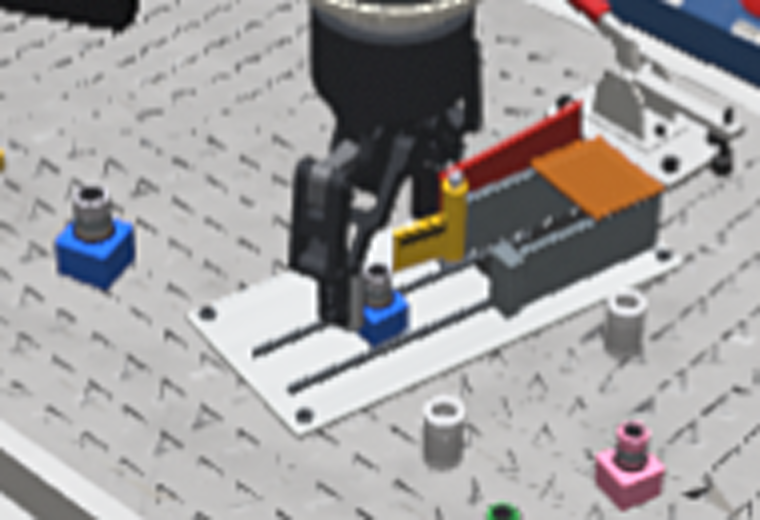

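The flap is open, the lever lies along the lane, and the carrier sits squarely in the lane at crop (383,315), in front of its finger. I'll keep pushing.

```bash
python3 -m crank '[[[0.194,-0.047,0],[0,0,0],1],[[0.194,-0.047,0],[0,0,0],1],[[0.194,-0.047,0],[0,0,0],1],[[0.194,-0.047,0],[0,0,0],1],[[0.194,-0.047,0],[0,0,0],1],[[0.194,-0.047,0],[0,0,0],1],[[0.194,-0.047,0],[0,0,0],1],[[0,0,0],[0,0,0],1]]'; python3 st.py; python3 - <<'E'
from h import *
p,d=snapshot('scene');cv2.imwrite('pics/s4.png',cv2.resize(p[200:330,240:430],None,fx=4,fy=4,interpolation=cv2.INTER_CUBIC))
E
```

```text
clock: 5.65
eef_pos: [623.6, -45.6, 16.2]
eef_rot: [1.948, 2.463, 0.001]
contact_force: [2.5, 1.8, 0.7]
width: 1.001
grasp_force: 0.8
clk 5.65 [623.6 -45.6  16.2] phi 26.93 C [-24.6   0.2] L [62.8 44.6] F [2.5 1.8 0.7] tilt [ 0.001 -0.001 -1.   ]
```

View pics/s4.png

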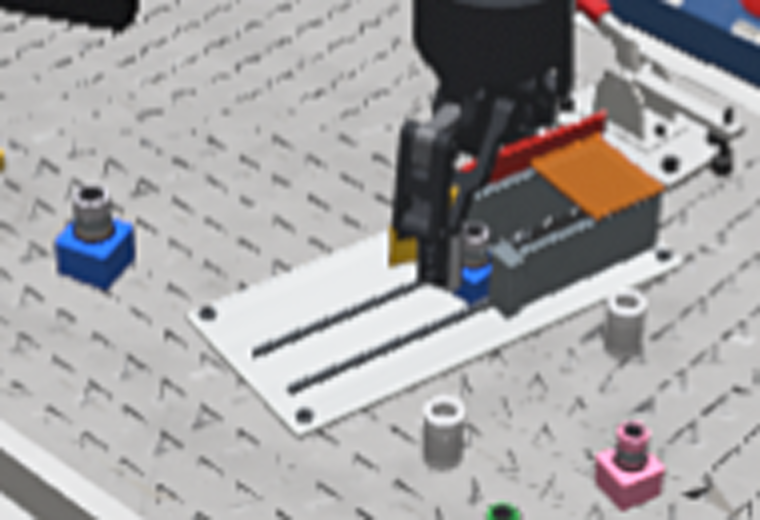

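The carrier is entering the doorway at crop (475,275), upright, with the flap held open. About 20 mm remain, which I'll do slowly and check forces.

```bash
python3 -m crank '[[[0.1,-0.01,0],[0,0,0],1],[[0.1,-0.01,0],[0,0,0],1],[[0.1,-0.025,0],[0,0,0],1],[[0.1,-0.025,0],[0,0,0],1]]'; python3 st.py;  python3 -m crank '[[[0.06,-0.015,0],[0,0,0],1],[[0.06,-0.015,0],[0,0,0],1],[[0.05,-0.012,0],[0,0,0],1],[[0,0,0],[0,0,0],1]]'; python3 st.py
python3 - <<'E'
from h import *
p,d=snapshot('scene');q,_=snapshot('top')
a=cv2.resize(p[200:330,300:400],(400,520),interpolation=cv2.INTER_CUBIC);b=cv2.resize(q[190:294,300:376],(380,520),interpolation=cv2.INTER_CUBIC)
cv2.imwrite('pics/s5.png',np.hstack([a,b]))
E
```

```text
clock: 6.03
eef_pos: [638.3, -47.7, 16.1]
eef_rot: [-1.948, -2.464, 0.0]
contact_force: [-0.9, 0.8, -0.6]
width: 0.998
grasp_force: 0.7
clk 6.0333 [638.3 -47.7  16.1] phi 26.96 C [-9.8  1.6] L [77.5 46. ] F [-0.9  0.8 -0.6] tilt [-0. -0. -1.]
clock: 6.37
eef_pos: [645.1, -49.6, 16.1]
eef_rot: [1.949, 2.464, -0.0]
contact_force: [1.2, 0.7, 0.5]
width: 0.999
grasp_force: 0.5
clk 6.3667 [645.1 -49.6  16.1] phi 26.94 C [-2.7  1.4] L [84.6 45.8] F [1.2 0.7 0.5] tilt [ 0. -0. -1.]
```

View pics/s5.png

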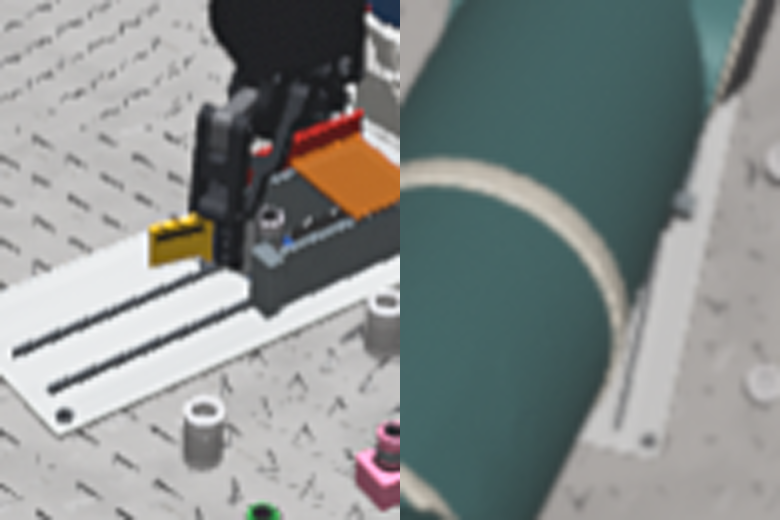

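The sleeve is in the pocket at crop (270,212). I'll compute its station x before adding the last few millimetres.

```bash
python3 - <<'E'
from h import *
a=np.load('st.npz');p=w('scene',[(300+270/4,200+212/4)],42)[0];print(((p[:2]-a['o'])@a['R']).round(1))
E
python3 -m crank '[[[0.05,-0.012,0],[0,0,0],1],[[0.04,-0.01,0],[0,0,0],1],[[0,0,0],[0,0,0],1]]'; python3 st.py
```

```text
[18.6  0.4]
clock: 6.72
eef_pos: [648.6, -50.3, 16.1]
eef_rot: [1.949, 2.464, -0.0]
contact_force: [-0.1, 1.3, 0.2]
width: 0.996
grasp_force: 0.6
clk 6.7167 [648.6 -50.3  16.1] phi 26.94 C [0.8 1.5] L [88.2 45.9] F [-0.1  1.3  0.2] tilt [ 0. -0. -1.]
```

```bash
python3 -m crank '[[[-0.06,0.015,0],[0,0,0],1],[[-0.04,0.01,0],[0,0,0],1],[[0,0,0.2],[0,0,0],1],[[0,0,0.4],[0,0,0],1],[[0,0,0.6],[0,0,0],1],[[0,0,0.8],[0,0,0],1],[[0,0,0.8],[0,0,0],1],[[0,0,0.8],[0,0,0],1]]';  python3 -m crank '[[[-0.5,0.3,0.4],[0,0,0],1],[[-0.7,0.4,0],[0,0,0],1],[[-0.7,0.4,0],[0,0,0],1],[[-0.7,0.4,0],[0,0,0],1],[[-0.7,0.4,0],[0,0,0],1],[[0,0,0],[0,0,0],1],[[0,0,0],[0,0,0],1],[[0,0,0],[0,0,0],1]]'; python3 st.py
python3 - <<'E'
from h import *
p,d=snapshot('scene');q,_=snapshot('top')
a=cv2.resize(p[200:330,300:400],(400,520),interpolation=cv2.INTER_CUBIC);b=cv2.resize(q[190:294,300:376],(380,520),interpolation=cv2.INTER_CUBIC)
cv2.imwrite('pics/s6.png',np.hstack([a,b]))
E
```

```text
clock: 7.38
eef_pos: [644.1, -49.6, 163.2]
eef_rot: [1.949, 2.463, 0.0]
contact_force: [-0.6, 0.7, 0.8]
width: 1.0
grasp_force: 0.0
clock: 8.05
eef_pos: [513.0, 26.5, 177.3]
eef_rot: [1.948, 2.463, 0.002]
contact_force: [-0.3, -0.6, 0.0]
width: 1.001
grasp_force: 0.0
clk 8.05 [513.   26.5 177.3] phi 26.94 C [-149.1   44.2] L [-61.7  88.6] F [-0.3 -0.6  0. ] tilt [ 0.002  0.    -1.   ]
```

View pics/s6.png

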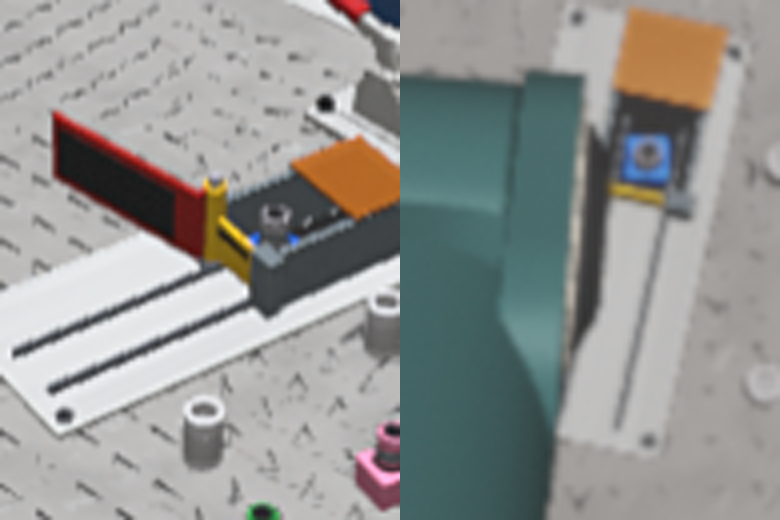

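The flap is closed at (635,193), the carrier stands upright in the pocket behind it at (648,158), and the robot is clear of everything.

```bash
python3 -c "
from cell import hand_in
print(hand_in())"
```

```text
the job is handed in; nothing more can be done
None
```

The carrier stands upright in the pocket wholly behind the closed flap, the robot was touching nothing when I handed the job in, and it took about 8 s of the 38 s allowed.

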